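# Set a 1-2-3 block into the rail corner of a magnetic chuck

## Robot

A 6-joint arm with a two-finger parallel gripper is mounted at the origin on a cart in front of the work surface, level with it; the furniture and walls round the work are solid. World frame = base frame: x ahead of the robot, y to its left, z up, the work surface at z = 0. Lengths are in m, angles in rad, forces in N, time in s.
With the tool pointing down it reaches from about 0.35 to 0.725 m from the base axis. Payload 4.3 kg.
Tool frame: the origin (TCP) lies at the centre of the arm's flange, where the gripper is bolted on; the fingertips stand 173 mm ahead of it and the grasp point (between the pads) lies 155 mm ahead of it; z points along the fingers, y is the direction in which the jaws open and shut (so a half turn about z gives the same grasp; the last joint's range is limited). The gripper opens to 85 mm and grips with 20 to 120 N. Pads are 22 mm wide; open, the fingers measure 114 mm over their backs; the gripper's body (76 mm by 85 mm) begins 54 mm behind the grasp point. The pads swing forward as they close: fully open they stand 13 mm farther back than shut.
Start: joints at [-1.284, 0.377, 0.081, 1.274, 0, 1.46], TCP at [0.222, -0.53, 0.405] pointing down, gripper open.
Joint ranges: [-2.72, 2.72], [-0.84, 1.66], [-1.02, 1.22], [-1.77, 2.12], [-1.37, 1.28], [-3.14, 3.14]. Speed limits (rad/s): [2.57, 2.57, 3.14, 3.14, 3.14, 3.14].

## Interface

Orientations are given as a 3x3 rotation matrix whose columns are the frame's x, y, z axes.
In Python, from station import state, camera, hand_in gives the robot as it stands. The module is installed in compiled form; this text tells all that it offers.
- The arm moves only by the tool apply_moves, never from a script. Its argument "commands" is one flat list of numbers, 5 for each row, row after row: the finger opening in m, from 0 to 0.0854, then the shift along the tool's x, y, z in m, then the turn about the tool's z in rad. A call has 1 to 8 rows; each row is the pose to reach, as a shift and turn from the pose commanded when the call began, along the tool's axes at that moment; what a row does not reach only later rows make up. A row lasts 1/8 s, in which the tool goes at most 62.5 mm and 10.7 degrees, less where a joint would pass 70% of its speed; a pose out of reach is approached as far as the arm can. A call with a gripper value outside its range is refused whole. The fingers move at their own pace and stop on an object; "newtons" is the grip in N (left out, the last holds). Time passes only in rows, so rows that repeat a pose let the fingers close. It gives the time, the measured TCP pose, the force and the opening at its end, in the units of the state.
- state(): the state, without advancing time (a new reading comes with each control period).
- camera(name): name is "side" or "top"; returns a dict with "color" (420x560x3 uint8, blue, green, red), "depth" (420x560 float32, m along the optical axis (not along the pixel's ray), 0 where there is no reading), "K" (3x3 intrinsics, pixels), "k1" (the pictures are not rectified: a ray, as slopes to the right and down, at radius r is drawn at 1 + k1 r^2 times it, then the intrinsics apply), "T" (4x4, takes a point from camera to world coordinates). Camera axes: x right, y down, z forward; pixel columns grow to the right and rows downward; lengths in m; the calibration is good to about 2 mm. A picture is of the moment at which its call begins.
- hand_in(): hands the job in, once; it reports no verdict.
The state is a dict: "t": time; "joint_positions": joint angles; "qd": joint speeds; "tau": joint torques, N m; "ee_pos": TCP position; "orientation": TCP orientation; "contact_force": force on the tool from outside, world axes, zero at the start; "moment": the same for the moment, N m; "width": finger opening in m.
Only numpy, scipy, OpenCV 4.12 (cv2) and the standard library are available. Lean on these libraries where they do the work, as an engineer would, in place of code of your own. Each camera call takes 0.05 s, during which the arm holds its last target. There are 200 camera calls.

## Task

The small magnetic chuck is still switched on: turn its black handle anticlockwise from the chuck's front edge to the OFF detent, where it points out of the free end, away from the striped face. Only then stand the steel 1-2-3 block on the striped face, narrow edge down as it stands now, and press it into the corner, a broad side flat against the long back rail and an end against the short side rail. Finish with the fingers still holding it pressed against both rails (do not let go), and leave the V-block and the bushing where they are.

Things in the scene. Friction and masses are not known exactly. Their poses are not given: they have to be found in the camera images.
- chuck: magnetic chuck fixed to the bench, grey base 100 mm (x) by 170 mm (y), a 36 mm high handle housing 86 x 67 mm on its -y end (the free end). Origin: underside centre of the 100 x 170 base. +x to the back rail, +y to the side rail. The striped steel and brass face is its level top, 42 mm above the bench, x -50..50, y -85..85. Toes 10 mm high stick out 18 mm front and rear. Its place and yaw vary
- chuck_face: the striped work face plate of the chuck, 100 x 170 x 10 mm; origin at the centre of its underside, 32 mm above the bench; axes as the chuck's. The block slides on the ground, lightly oiled face and rails with friction 0.2 to 0.3, so bearing down hard on it can stop the block short of a rail
- back_rail: the long steel rail (fence) on the chuck's rear edge, 140 mm long, 8 mm thick; its top is only 10 mm above the face. Its contact face looks to the chuck's -x, at chuck x = +50 mm, from y = -55 to +85. Origin at the rail's centre, axes as the chuck's
- side_rail: the short steel rail (fence) on the chuck's +y end, 80 mm long, 8 mm thick, top also 10 mm above the face. Its contact face looks to the chuck's -y, at chuck y = +85 mm, from x = -30 to +50. Origin at the rail's centre, axes as the chuck's
- corner (a point): the inner corner where the contact faces of both rails and the work face meet (chuck frame 50, 85, 42 mm); axes as the chuck's
- chuck_handle (a joint): angle of the black switch handle: 0 rad = ON, pointer end to the chuck's front (-x) edge; 1.40 = OFF, pointer end out of the free end (-y). Grows anticlockwise seen from above; stops at both ends. An over-centre spring pulls it to the nearer end: it resists with up to 0.2 N m until half way, then snaps over. A dash on the dial marks ON, a round dot OFF
- handle_grip (a point): on the handle's vertical axis at gripping height, 64 mm above the bench (chuck frame 0, -118, 64 mm); turns with the handle, x axis along the pointer end. The grip bar is 14 mm wide, from 17 mm behind the axis to 43 mm ahead of it, 49 to 75 mm above the bench; below it a hub of 18 mm radius on the 36 mm high housing
- block: steel 1-2-3 block, six dark holes in each broad side, loose, 26 mm (x) by 76 mm (y) by 51 mm high, 0.55 to 0.9 kg, standing on its 26 x 76 edge; origin: underside centre. In the corner its centre is 13 mm off the back rail, 38 mm off the side rail; either way round. Grip it across the 26 mm, fingertips over 10 mm above its underside to clear the rails
- v_block: steel V-block with a V groove in its top, 60 x 50 x 40 mm, loose, a bystander; origin at the centre of its underside
- bushing: flanged bronze bushing, 39 mm across and 34 mm high, loose, standing, a bystander; origin at the centre of its underside
Things that resemble listed ones, but are neither listed nor needed, are in the scene too. Of the things like the block, leave any that is green; of the rest the larger one is meant.

How it is judged:
By the outcome, as a careful person would: the job done as asked, in the order asked, and still so for the second after the job is handed in, while the arm keeps its last pose, push and grip.
It also fails if it takes over 64 s, if anything falls off the work surface, if the arm or the gripper's body presses on something with over 40 N, if the wrist force passes 120 N, or if a joint passes its speed limit or range.

## Working session

There is one attempt and no reset: what is moved stays moved. The work goes in short steps, Python scripts to look and compute and a tool call to move; the robot and the scene stay as the last step left them, time stands still between calls to the robot, and variables do not carry over. Pictures are saved under pics/ and viewed, about 8 in all and at most 12, crops included, and the job is handed in when it is done.

Besides the shell and the picture viewer there is one more tool, called after "Request:" by a JSON object that holds its "fn" and its "kwargs", one argument or row to a line. apply_moves: Moves the arm, as the interface text tells. Its arguments: {"type":"object","properties":{"commands":{"type":"array","items":{"type":"number"}},"newtons":{"type":"number"}},"required":["commands"]}

```bash
mkdir -p pics; cat > h.py <<'E'
import numpy as np, cv2
from station import state, camera, hand_in
def snap(name,fn):
    c=camera(name); cv2.imwrite(f'pics/{fn}.png',c['color']); np.savez(f'pics/{fn}.npz',**c); return c
def load(fn): return dict(np.load(f'pics/{fn}.npz'))
def ray(c,uv):
    uv=np.array(uv,float).reshape(-1,2); K=c['K']
    d=np.c_[(uv[:,0]-K[0,2])/K[0,0],(uv[:,1]-K[1,2])/K[1,1]]
    s=d.copy()
    for _ in range(20): s=d/(1+float(c['k1'])*(s**2).sum(1,keepdims=True))
    return np.c_[s,np.ones(len(s))]
def onplane(c,uv,z):
    r=ray(c,uv); T=c['T']; w=r@T[:3,:3].T; o=T[:3,3]
    return o+w*((z-o[2])/w[:,2])[:,None]
def bydepth(c,uv):
    uv=np.array(uv,int).reshape(-1,2); r=ray(c,uv); d=c['depth'][uv[:,1],uv[:,0]][:,None]
    return (r*d)@c['T'][:3,:3].T+c['T'][:3,3]
def proj(c,P):
    P=np.array(P,float).reshape(-1,3); q=(P-c['T'][:3,3])@c['T'][:3,:3]; s=q[:,:2]/q[:,2:]
    s=s*(1+float(c['k1'])*(s**2).sum(1,keepdims=True)); return s*[c['K'][0,0],c['K'][1,1]]+c['K'][:2,2]
E
python3 - <<'E'
from h import *
np.set_printoptions(precision=4,suppress=True)
for n in('top','side'):
    c=snap(n,n+'0'); print(n,c['K'],c['k1'],c['T'])
s=state(); print(s)
E
```

```text
top [[393.9224   0.     271.9546]
 [  0.     393.9224 206.2915]
 [  0.       0.       1.    ]] -0.0016769235365107157 [[-0.0211 -0.9788  0.2037  0.3658]
 [-0.9998  0.0199 -0.0078 -0.0391]
 [ 0.0036 -0.2038 -0.979   1.0326]
 [ 0.      0.      0.      1.    ]]
side [[412.3557   0.     276.8733]
 [  0.     412.3557 204.0777]
 [  0.       0.       1.    ]] -0.09427599804031357 [[-0.9785 -0.1161  0.1704  0.3441]
 [-0.206   0.5151 -0.832   0.8507]
 [ 0.0088 -0.8492 -0.5279  0.6301]
 [ 0.      0.      0.      1.    ]]
{'t': 0.1, 'joint_positions': array([-1.2843,  0.378 ,  0.0798,  1.2744, -0.    ,  1.4605]), 'qd': array([-0.0001, -0.0014,  0.0034, -0.0015, -0.0002,  0.0006]), 'tau': array([  0.0015, -46.4693,  27.0583,   0.012 ,  -0.0001,   0.    ]), 'ee_pos': array([ 0.2221, -0.5301,  0.4039]), 'orientation': array([[ 0.9223,  0.3865, -0.0005],
       [ 0.3865, -0.9223,  0.0018],
       [ 0.0002, -0.0018, -1.    ]]), 'contact_force': array([-0.2402, -0.8364,  0.6997]), 'moment': array([ 0.0171,  0.0183, -0.0149]), 'width': 0.0853403640617524}
```

View pics/top0.png

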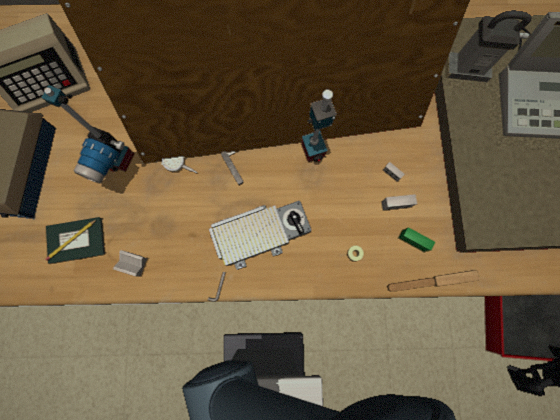

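View pics/side0.png

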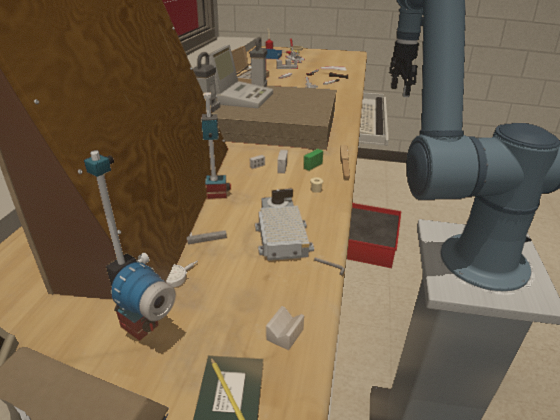

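```bash
python3 - <<'E'
from h import *
np.set_printoptions(precision=4,suppress=True)
c=load('top0'); im=c['color']
a=cv2.resize(im[145:265,200:330],None,fx=4,fy=4,interpolation=cv2.INTER_CUBIC)
b=cv2.resize(im[155:255,375:442],None,fx=4,fy=4,interpolation=cv2.INTER_CUBIC)
o=np.zeros((480,800,3),np.uint8); o[:,:520]=a; o[:400,525:525+268]=b
cv2.imwrite('pics/crop1.png',o)
s=load('side0')
for uv in [(400,202),(394,172),(417,240),(247,235),(294,219),(308,217),(301,228),(356,254)]: print(uv,bydepth(c,[uv])[0])
for uv in [(283,153),(257,161),(313,156),(282,215),(280,195)]: print('s',uv,bydepth(s,[uv])[0])
E
```

```text
(400, 202) [ 0.5746 -0.3744  0.0505]
(394, 172) [ 0.6589 -0.3707  0.0358]
(417, 240) [ 0.4765 -0.4088  0.0499]
(247, 235) [0.499  0.0177 0.042 ]
(294, 219) [ 0.5322 -0.1006  0.0732]
(308, 217) [ 0.5495 -0.1427 -0.    ]
(301, 228) [ 0.5091 -0.1169  0.075 ]
(356, 254) [ 0.4486 -0.2639  0.0017]
s (283, 153) [ 0.5783 -0.3862  0.0488]
s (257, 161) [ 0.6628 -0.3644  0.0204]
s (313, 156) [ 0.4779 -0.3913  0.0462]
s (282, 215) [ 0.5107 -0.0308  0.0392]
s (280, 195) [ 0.5296 -0.0961  0.0595]
```

View pics/crop1.png

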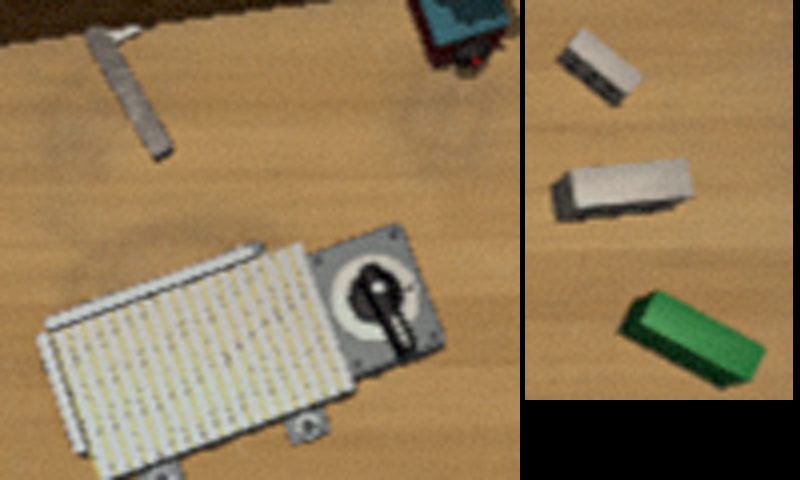

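```bash
cat >> h.py <<'E'
def cloud(c,box):
    u0,u1,v0,v1=box; u,v=np.meshgrid(np.arange(u0,u1),np.arange(v0,v1)); uv=np.c_[u.ravel(),v.ravel()]
    k=c['depth'][uv[:,1],uv[:,0]]>0; uv=uv[k]; return uv,bydepth(c,uv)
def rect(c,box,z0,z1,z):
    uv,P=cloud(c,box); k=(P[:,2]>z0)&(P[:,2]<z1); m=np.zeros(c['depth'].shape,np.uint8); m[uv[k][:,1],uv[k][:,0]]=255
    m=cv2.morphologyEx(m,cv2.MORPH_CLOSE,np.ones((3,3)))
    n,l,st,_=cv2.connectedComponentsWithStats(m); i=1+np.argmax(st[1:,4])
    q=onplane(c,np.argwhere(l==i)[:,::-1],z)[:,:2]
    r=cv2.minAreaRect((q*1000).astype(np.float32)); return r,cv2.boxPoints(r),int(st[i,4]),P[k][:,2].mean()
E
python3 - <<'E'
from h import *
np.set_printoptions(precision=4,suppress=True)
c=load('top0')
for n,b,z0,z1,z in [('face',(200,300,195,275),.036,.047,.042),('block',(380,422,188,218),.043,.058,.051),('rails',(200,300,195,275),.048,.056,.052),('handle',(275,320,195,245),.063,.085,.075),('housing',(275,320,195,245),.03,.04,.036),
 ('small',(380,410,158,186),.03,.045,.036)]:
    print(n,rect(c,b,z0,z1,z))
E
```

```text
face (((508.760009765625, -13.811233520507812), (101.9164810180664, 238.6805877685547), 19.02688980102539), array([[ 421.6795,   82.396 ],
       [ 499.4922, -143.2444],
       [ 595.8405, -110.0185],
       [ 518.0278,  115.622 ]], dtype=float32), 3112, np.float64(0.041095970020687114))
block (((578.2415771484375, -375.3928527832031), (26.682676315307617, 78.3735122680664), 5.252594947814941), array([[ 561.3688, -337.592 ],
       [ 568.5436, -415.6364],
       [ 595.1143, -413.1937],
       [ 587.9395, -335.1493]], dtype=float32), 312, np.float64(0.05020990516904669))
rails (((527.6644287109375, 58.27459716796875), (73.87371063232422, 170.28077697753906), 49.039913177490234), array([[439.1559,  86.1935],
       [567.7463, -25.4312],
       [616.1729,  30.3557],
       [487.5826, 141.9804]], dtype=float32), 281, np.float64(0.05123102172414564))
handle (((524.6708984375, -104.3727035522461), (58.788169860839844, 14.390339851379395), 24.42546272277832), array([[ 494.9323, -109.9762],
       [ 500.8829, -123.0786],
       [ 554.4095,  -98.7692],
       [ 548.4589,  -85.6668]], dtype=float32), 140, np.float64(0.07326485987177454))
housing (((530.422607421875, -85.76522827148438), (89.41986083984375, 98.15464782714844), 18.875459671020508), array([[ 472.2399,  -53.7913],
       [ 503.9941, -146.6676],
       [ 588.6053, -117.7392],
       [ 556.8511,  -24.8629]], dtype=float32), 791, np.float64(0.036152780024117384))
small (((663.8298950195312, -371.5568542480469), (50.32318878173828, 17.889118194580078), 46.245418548583984), array([[ 639.9681, -383.5455],
       [ 652.8896, -395.9171],
       [ 687.6917, -359.5682],
       [ 674.7701, -347.1966]], dtype=float32), 122, np.float64(0.033512199006057175))
```

```bash
python3 - <<'E'
from h import *
np.set_printoptions(precision=1,suppress=True)
c=load('top0')
ck=lambda p:(np.array(p,float)+.5)/4-.5+[200,145]
def show(n,p,z): 
    q=onplane(c,[ck(p)],z)[0,:2]*1000
    e=q-[497.8,17.9]; a=np.radians(19.03); print(n,q,'chuck',e@[np.cos(a),np.sin(a)],e@[-np.sin(a),np.cos(a)])
show('face -y +x',(303,245),.042);show('face -y -x',(353,388),.042)
show('hous far+x',(398,224),.036);show('hous far -x',(442,346),.036)
show('face front +y',(103,476),.042)
show('backrail top end -y outer',(262,243),.052);show('corner outer rails',(45,322),.052);show('side rail front',(80,455),.052)
show('siderail top outer start',(40,338),.052)
show('screw',(378,287),.075);show('tip',(404,350),.075)
# white dial ring
im=c['color']; s=cv2.resize(load('side0')['color'][180:270,245:325],None,fx=6,fy=6,interpolation=cv2.INTER_CUBIC); cv2.imwrite('pics/crop2.png',s)
E
```

```text
face -y +x [572.8 -55.8] chuck 46.81269597344621 -94.14093412234159
face -y -x [480.  -85.2] chuck -50.44195388014157 -91.71087960438348
hous far+x [ 586.7 -117.8] chuck 39.74533437587602 -157.27130478028562
hous far -x [ 506.4 -143.1] chuck -44.370311356870154 -154.9881944575342
face front +y [428.3  72.1] chuck -48.04164629738143 73.92550740077729
backrail top end -y outer [572.5 -29.6] chuck 55.11278470824684 -69.28010058274506
corner outer rails [524.5 107.7] chuck 54.52416651667343 76.23569900933113
side rail front [440.8  85.3] chuck -31.90192455164024 82.24741475926575
siderail top outer start [514.4 110.8] chuck 45.965498497239736 82.39347875419334
screw [ 538.4 -101. ] chuck -0.36570129932126605 -125.63041017040794
tip [ 498.9 -115.6] chuck -42.502286301880346 -126.59495030942729
```

View pics/crop2.png

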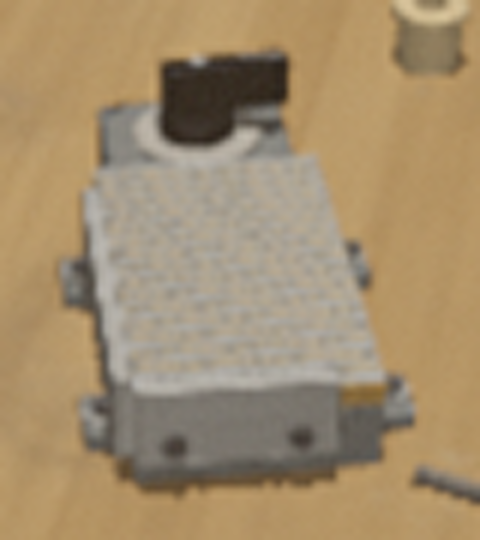

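```bash
python3 - <<'E'
from h import *
from scipy.optimize import least_squares
np.set_printoptions(precision=2,suppress=True)
c=load('top0'); s=load('side0')
T=lambda p:(np.array(p,float)+.5)/4-.5+[200,145]
S=lambda p:(np.array(p,float)+.5)/6-.5+[245,180]
L=[(c,T((303,245)),50,-85,42),(c,T((353,388)),-50,-85,42),(c,T((398,224)),43,-152,36),(c,T((442,346)),-43,-152,36),(c,T((103,476)),-50,85,42),
(c,T((262,243)),58,-55,52),(c,T((378,287)),0,-118,75),(c,T((45,322)),58,85,52),(c,T((80,455)),-30,93,52),
(s,S((315,157)),-50,-85,42),(s,S((382,378)),-50,85,42),(s,S((200,60)),0,-118,75)]
def f(p,full=False):
    x,y,a=p; R=[]
    for cam,uv,X,Y,Z in L:
        w=[x+(X*np.cos(a)-Y*np.sin(a))/1e3,y+(X*np.sin(a)+Y*np.cos(a))/1e3,Z/1e3]
        R.append(proj(cam,[w])[0]-uv)
    return np.array(R) if full else np.ravel(R)
r=least_squares(f,[.498,.018,.33],loss='soft_l1'); print(r.x[:2]*1e3,np.degrees(r.x[2])); print(f(r.x,True))
L0=L
for n,cam in(('top',c),('side',s)):
    L=[l for l in L0 if l[0] is cam]; q=least_squares(f,[.498,.018,.33],loss='soft_l1').x; print(n,q[:2]*1e3,np.degrees(q[2]))
x,y,a=r.x
for X,Y in((0,-118),(50,85),(37,47)): print((X,Y),x*1e3+X*np.cos(a)-Y*np.sin(a),y*1e3+X*np.sin(a)+Y*np.cos(a))
# rail top edge depth check: points with z 48..56
uv,P=cloud(c,(200,300,195,275)); k=(P[:,2]>.047)&(P[:,2]<.058)
e=P[k][:,:2]-[x,y]; q=np.c_[e@[np.cos(a),np.sin(a)],e@[-np.sin(a),np.cos(a)]]*1e3
b=q[(q[:,0]>40)&(abs(q[:,1])<50)]; d=q[(q[:,1]>70)&(abs(q[:,0])<25)]
print('back rail x',np.percentile(b[:,0],[5,50,95]),'side rail y',np.percentile(d[:,1],[5,50,95]), len(b),len(d))
# block in side view
print(rect(s,(270,292,145,172),.046,.056,.051))
E
```

```text
[499.6    9.96] 18.55910195137187
[[-0.45 -0.49]
 [ 0.52  0.29]
 [ 0.99 -0.81]
 [ 1.84 -0.36]
 [-1.01  1.29]
 [-2.32  0.2 ]
 [ 0.39  0.49]
 [-0.49 -1.19]
 [-1.34 -0.27]
 [ 0.39 -1.31]
 [ 0.62 -0.18]
 [-0.15 -0.87]]
top [499.13   9.33] 18.811974980901823
side [500.02  13.32] 18.20041821308753
(0, -118) 537.158746009993 -101.90160601190216
(50, 85) 519.9471489282951 106.4556854993317
(37, 47) 519.7179457793903 66.29416827305485
back rail x [50.6  53.99 57.91] side rail y [86.43 89.85 93.58] 130 63
(((578.0934448242188, -365.9876403808594), (25.297168731689453, 79.82714080810547), 4.78277063369751), array([[ 562.16, -327.27],
       [ 568.82, -406.82],
       [ 594.03, -404.71],
       [ 587.37, -325.16]], dtype=float32), 83, np.float64(0.04822855012382308))
```

```bash
cat >> h.py <<'E'
def phi():
    R=state()['orientation']; return np.degrees(np.arctan2(R[1,0],R[0,0]))
def go(x,y,z,ph):
    "tool-frame shift [mm] and turn [rad] from the measured pose to a TCP target (m, deg)"
    s=state(); d=s['orientation'].T@(np.array([x,y,z])-s['ee_pos']); t=-np.radians((ph-phi()+180)%360-180)
    print('shift',np.round(d,4),'turn',round(t,4),'phi',round(phi(),2),'t',s['t'])
E
python3 -c "
from h import *
go(.537,-.102,.30,19)"
```

```text
shift [ 0.4558 -0.2729  0.1044] turn 0.0652 phi 22.74 t 0.1
```

Request:
{"fn": "apply_moves", "kwargs": {
  "commands": [0.07, 0.456, -0.273, 0.104, 0.065, 0.07, 0.456, -0.273, 0.104, 0.065, 0.07, 0.456, -0.273, 0.104, 0.065, 0.07, 0.456, -0.273, 0.104, 0.065, 0.07, 0.456, -0.273, 0.104, 0.065, 0.07, 0.456, -0.273, 0.104, 0.065, 0.07, 0.456, -0.273, 0.104, 0.065, 0.07, 0.456, -0.273, 0.104, 0.065],
  "newtons": 40
}}

```text
t: 1.1
ee_pos: [0.5139, -0.1333, 0.3081]
orientation: [[0.945, 0.326, -0.0], [0.326, -0.945, -0.0], [-0.0, 0.0, -1.0]]
contact_force: [1.3, -1.4, 0.9]
width: 0.0697
```

```bash
python3 -c "
from h import *
go(.537,-.102,.30,19)"
```

```text
shift [ 0.0321 -0.0221  0.008 ] turn 0.0001 phi 19.01 t 1.1
```

Request:
{"fn": "apply_moves", "kwargs": {
  "commands": [0.06, 0.02, -0.014, 0.005, 0, 0.06, 0.02, -0.014, 0.005, 0, 0.06, 0.02, -0.014, 0.005, 0]
}}

```text
t: 1.48
ee_pos: [0.527, -0.1159, 0.3035]
orientation: [[0.946, 0.325, -0.001], [0.325, -0.946, -0.0], [-0.001, 0.0, -1.0]]
contact_force: [-0.4, -0.5, 0.5]
width: 0.06
```

```bash
python3 - <<'E'
from h import *
go(.537,-.102,.225,19)
c=snap('top','top1'); s=snap('side','side1')
a=cv2.resize(c['color'][170:270,240:340],(560,560),interpolation=cv2.INTER_CUBIC)
cv2.imwrite('pics/crop3.png',a)
E
```

```text
shift [ 0.014  -0.0099  0.0785] turn -0.0003 phi 18.98 t 1.475
```

Request:
{"fn": "apply_moves", "kwargs": {
  "commands": [0.06, 0.014, -0.01, 0.02, 0, 0.06, 0.014, -0.01, 0.045, 0, 0.06, 0.014, -0.01, 0.07, 0, 0.06, 0.014, -0.01, 0.0785, 0, 0.06, 0.014, -0.01, 0.0785, 0]
}}

```text
t: 2.2
ee_pos: [0.5371, -0.102, 0.2252]
orientation: [[0.946, 0.325, -0.001], [0.325, -0.946, 0.0], [-0.001, -0.0, -1.0]]
contact_force: [-0.1, -1.0, 0.1]
width: 0.06
```

```bash
python3 - <<'E'
from h import *
go(.537,-.102,.225,19)
E
```

```text
shift [-0.     -0.0001  0.0002] turn -0.001 phi 18.94 t 2.2
```

Close on the bar gently.

Request:
{"fn": "apply_moves", "kwargs": {
  "commands": [0.0, 0, 0, 0, 0, 0.0, 0, 0, 0, 0, 0.0, 0, 0, 0, 0, 0.0, 0, 0, 0, 0, 0.0, 0, 0, 0, 0, 0.0, 0, 0, 0, 0],
  "newtons": 30
}}

```text
t: 2.95
ee_pos: [0.5377, -0.1009, 0.2262]
orientation: [[0.945, 0.327, 0.001], [0.327, -0.945, 0.001], [0.001, -0.0, -1.0]]
contact_force: [-1.7, 2.2, 5.6]
width: 0.0145
```

```bash
python3 - <<'E'
from h import *
s=state(); print(s['moment'],s['contact_force'],s['width'])
E
```

```text
[0.47607449 0.25773492 0.47952903] [-1.73700424  2.15418523  5.56897236] 0.014454706528752635
```

Request:
{"fn": "apply_moves", "kwargs": {
  "commands": [0.0, 0, 0, -0.002, -0.15, 0.0, 0, 0, -0.002, -0.3, 0.0, 0, 0, -0.002, -0.45, 0.0, 0, 0, -0.002, -0.6, 0.0, 0, 0, -0.002, -0.75]
}}

```text
t: 3.58
ee_pos: [0.5378, -0.1015, 0.2263]
orientation: [[0.466, 0.885, 0.0], [0.885, -0.466, -0.0], [-0.0, 0.0, -1.0]]
contact_force: [3.9, -0.6, -9.2]
width: 0.0134
```

```bash
python3 - <<'E'
from h import *
s=state(); print(s['moment'],s['contact_force'],s['width']); go(.537,-.102,.225,98.8)
E
```

```text
[-0.11831848 -0.55332545 -0.0495121 ] [ 3.93342109 -0.58684888 -9.1958318 ] 0.013381018356147883
shift [-0.0008 -0.0005  0.0013] turn -0.6381 phi 62.24 t 3.575
```

Request:
{"fn": "apply_moves", "kwargs": {
  "commands": [0.0, 0, 0, 0.001, -0.15, 0.0, 0, 0, 0.001, -0.3, 0.0, 0, 0, 0.001, -0.45, 0.0, 0, 0, 0.001, -0.6, 0.0, 0, 0, 0.001, -0.65, 0.0, 0, 0, 0.001, -0.65]
}}

```text
t: 4.32
ee_pos: [0.5383, -0.1016, 0.2263]
orientation: [[-0.16, 0.987, 0.002], [0.987, 0.16, -0.001], [-0.001, 0.002, -1.0]]
contact_force: [3.4, -0.7, -4.0]
width: 0.0137
```

```bash
python3 - <<'E'
from h import *
s=state(); print(s['moment'],s['contact_force'],s['width']); go(.537,-.102,.225,98.8)
E
```

```text
[-0.11770246 -0.60286942  0.1653036 ] [ 3.44178018 -0.69169818 -4.04886733] 0.013659792881937877
shift [-0.0002 -0.0013  0.0013] turn 0.0071 phi 99.21 t 4.325
```

Open moderately, lift, and check.

Request:
{"fn": "apply_moves", "kwargs": {
  "commands": [0.04, 0, 0, 0, 0, 0.04, 0, 0, 0, 0, 0.04, 0, 0, 0, 0, 0.04, 0, 0, -0.05, 0, 0.05, 0, 0, -0.1, 0, 0.05, 0, 0, -0.12, 0]
}}

```text
t: 5.08
ee_pos: [0.5382, -0.1017, 0.3497]
orientation: [[-0.16, 0.987, 0.005], [0.987, 0.16, -0.002], [-0.002, 0.004, -1.0]]
contact_force: [1.0, -0.5, -1.5]
width: 0.0498
```

```bash
python3 - <<'E'
from h import *
s=state(); print(s['contact_force'],s['width']); go(.578,-.375,.32,95.2)
E
```

```text
[ 0.95431446 -0.54688256 -1.53879744] 0.049827901261338584
shift [-0.2761 -0.0046  0.0303] turn 0.07 phi 99.21 t 5.075
```

Request:
{"fn": "apply_moves", "kwargs": {
  "commands": [0.05, -0.276, -0.005, 0.03, 0.07, 0.05, -0.276, -0.005, 0.03, 0.07, 0.05, -0.276, -0.005, 0.03, 0.07, 0.05, -0.276, -0.005, 0.03, 0.07, 0.05, -0.276, -0.005, 0.03, 0.07, 0.05, -0.276, -0.005, 0.03, 0.07, 0.05, -0.276, -0.005, 0.03, 0.07]
}}

```text
t: 5.95
ee_pos: [0.5766, -0.3738, 0.3161]
orientation: [[-0.091, 0.996, -0.001], [0.996, 0.091, 0.001], [0.001, -0.0, -1.0]]
contact_force: [0.2, -0.2, 0.4]
width: 0.0501
```

```bash
python3 - <<'E'
from h import *
go(.578,-.375,.19,95.2)
c=snap('top','top2'); s=snap('side','side2')
print(rect(c,(275,330,195,245),.063,.085,.075))
a=cv2.resize(c['color'][180:260,260:360],(500,400),interpolation=cv2.INTER_CUBIC)
b=cv2.resize(s['color'][110:230,230:340],(440,480),interpolation=cv2.INTER_CUBIC)[:400]
cv2.imwrite('pics/crop4.png',np.hstack([a,b[:,:300]]))
E
```

```text
shift [-0.0014  0.0013  0.1261] turn 0.0006 phi 95.24 t 5.95
(((539.7840576171875, -112.08378601074219), (14.915735244750977, 59.737388610839844), 14.233054161071777), array([[ 525.2114  ,  -84.96559 ],
       [ 539.8988  , -142.86925 ],
       [ 554.3567  , -139.20198 ],
       [ 539.6693  ,  -81.298325]], dtype=float32), 140, np.float64(0.07319429058499269))
```

View pics/crop4.png

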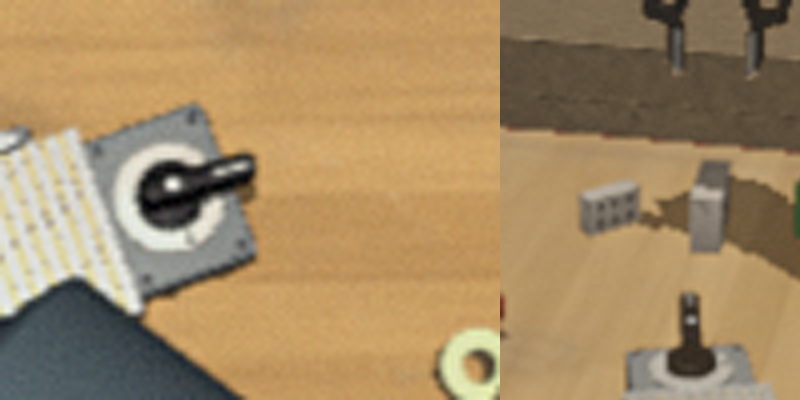

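Request:
{"fn": "apply_moves", "kwargs": {
  "commands": [0.05, -0.001, 0.001, 0.04, 0, 0.05, -0.001, 0.001, 0.08, 0, 0.05, -0.001, 0.001, 0.115, 0, 0.05, -0.001, 0.001, 0.128, 0, 0.05, -0.001, 0.001, 0.128, 0]
}}

```text
t: 6.68
ee_pos: [0.5778, -0.3746, 0.1881]
orientation: [[-0.092, 0.996, -0.001], [0.996, 0.092, 0.001], [0.001, -0.001, -1.0]]
contact_force: [-0.6, 1.1, -0.7]
width: 0.0503
```

```bash
python3 - <<'E'
from h import *
go(.578,-.375,.188,95.2); print(state()['contact_force'])
E
```

```text
shift [-0.0004  0.0002  0.0001] turn 0.0012 phi 95.27 t 6.675
[-0.58954901  1.07793938 -0.72106883]
```

Request:
{"fn": "apply_moves", "kwargs": {
  "commands": [0.0, 0, 0, 0, 0, 0.0, 0, 0, 0, 0, 0.0, 0, 0, 0, 0, 0.0, 0, 0, 0, 0, 0.0, 0, 0, -0.02, 0, 0.0, 0, 0, -0.06, 0, 0.0, 0, 0, -0.1, 0, 0.0, 0, 0, -0.1, 0],
  "newtons": 60
}}

```text
t: 7.68
ee_pos: [0.5788, -0.3764, 0.291]
orientation: [[-0.091, 0.996, 0.005], [0.996, 0.091, -0.004], [-0.004, 0.004, -1.0]]
contact_force: [0.6, -0.7, -8.3]
width: 0.0247
```

```bash
python3 - <<'E'
from h import *
s=state();print(s['contact_force'],s['width'],s['moment'])
# above the face, well short of the corner: chuck (22,27)
a=np.radians(18.56);X,Y=15,20
go(.4996+(X*np.cos(a)-Y*np.sin(a))/1e3,.010+(X*np.sin(a)+Y*np.cos(a))/1e3,.28,108.56)
E
```

```text
[ 0.63183196 -0.72088247 -8.28027068] 0.024720880693482085 [-0.04537409 -0.09972058 -0.04139809]
shift [ 0.415  -0.0338  0.009 ] turn -0.233 phi 95.21 t 7.675
```

Request:
{"fn": "apply_moves", "kwargs": {
  "commands": [0.0, 0.02, -0.002, 0, -0.02, 0.0, 0.05, -0.004, 0, -0.04, 0.0, 0.09, -0.007, 0, -0.06, 0.0, 0.13, -0.01, 0, -0.08, 0.0, 0.17, -0.014, 0, -0.1, 0.0, 0.21, -0.017, 0, -0.13, 0.0, 0.25, -0.02, 0, -0.15, 0.0, 0.29, -0.024, 0, -0.17]
}}

```text
t: 8.68
ee_pos: [0.5258, -0.0873, 0.2851]
orientation: [[-0.258, 0.966, -0.005], [0.966, 0.258, 0.001], [0.003, -0.004, -1.0]]
contact_force: [0.9, 0.5, -8.1]
width: 0.0247
```

```bash
python3 - <<'E'
from h import *
a=np.radians(18.56);X,Y=15,20
go(.4996+(X*np.cos(a)-Y*np.sin(a))/1e3,.010+(X*np.sin(a)+Y*np.cos(a))/1e3,.28,108.56)
E
```

```text
shift [0.1217 0.0136 0.0054] turn -0.0625 phi 104.98 t 8.675
```

Request:
{"fn": "apply_moves", "kwargs": {
  "commands": [0.0, 0.04, 0.004, 0, -0.02, 0.0, 0.075, 0.008, 0, -0.04, 0.0, 0.105, 0.011, 0, -0.06, 0.0, 0.12, 0.013, 0.005, -0.062, 0.0, 0.12, 0.013, 0.01, -0.062, 0.0, 0.12, 0.013, 0.01, -0.062]
}}

```text
t: 9.43
ee_pos: [0.5088, 0.0296, 0.2768]
orientation: [[-0.316, 0.949, -0.002], [0.949, 0.316, -0.001], [-0.0, -0.002, -1.0]]
contact_force: [-0.5, -0.4, -7.9]
width: 0.0244
```

```bash
cat >> h.py <<'E'
A=np.radians(18.56)
def chuck(p): e=np.array(p)[...,:2]-[.4996,.010]; return np.stack([e@[np.cos(A),np.sin(A)],e@[-np.sin(A),np.cos(A)]],-1)*1e3
E
python3 - <<'E'
from h import *
s=state(); print('tcp chuck',chuck(s['ee_pos']),s['ee_pos'][2],phi(),s['contact_force'],s['moment'])
c=snap('top','top3'); d=snap('side','side3')
a=cv2.resize(c['color'][180:280,190:290],(400,400),interpolation=cv2.INTER_CUBIC)
b=cv2.resize(d['color'][150:270,235:335],(400,480),interpolation=cv2.INTER_CUBIC)[:400]
cv2.imwrite('pics/crop5.png',np.hstack([a,b]))
E
```

```text
tcp chuck [14.95762355 15.67588447] 0.27679169816539345 108.44554165404938 [-0.51222096 -0.44699883 -7.85579035] [-0.00260598  0.03815939  0.01598626]
```

View pics/crop5.png

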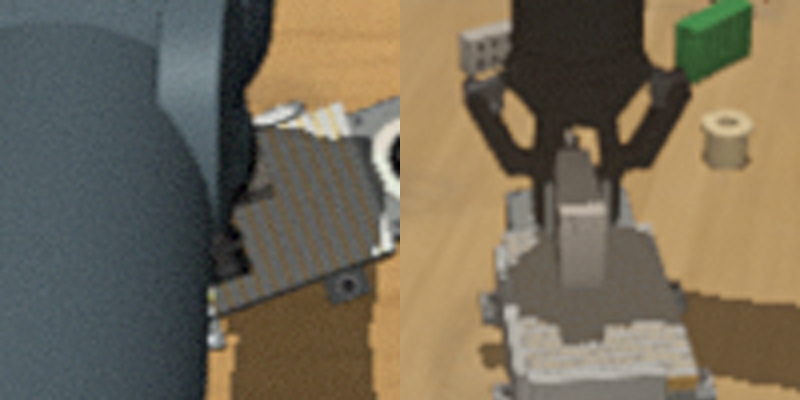

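Request:
{"fn": "apply_moves", "kwargs": {
  "commands": [0.0, 0, 0, 0.02, 0, 0.0, 0, 0, 0.035, 0, 0.0, 0, 0, 0.043, 0, 0.0, 0, 0, 0.044, 0, 0.0, 0, 0, 0.045, 0, 0.0, 0, 0, 0.045, 0]
}}

```text
t: 10.28
ee_pos: [0.5096, 0.0304, 0.2337]
orientation: [[-0.317, 0.948, 0.001], [0.948, 0.317, -0.0], [-0.001, 0.001, -1.0]]
contact_force: [-0.2, 0.1, -7.9]
width: 0.0247
```

Request:
{"fn": "apply_moves", "kwargs": {
  "commands": [0.0, 0, 0, 0.001, 0, 0.0, 0, 0, 0.002, 0, 0.0, 0, 0, 0.003, 0, 0.0, 0, 0, 0.003, 0]
}}

```text
t: 10.78
ee_pos: [0.5101, 0.0303, 0.2325]
orientation: [[-0.318, 0.948, 0.004], [0.948, 0.318, -0.001], [-0.002, 0.003, -1.0]]
contact_force: [-3.4, 0.5, 9.7]
width: 0.0245
```

Request:
{"fn": "apply_moves", "kwargs": {
  "commands": [0.0, 0, 0, -0.001, 0, 0.0, 0.005, 0.005, -0.001, 0, 0.0, 0.011, 0.01, -0.001, 0, 0.0, 0.017, 0.014, -0.001, 0, 0.0, 0.022, 0.017, -0.001, 0, 0.0, 0.022, 0.017, -0.001, 0]
}}

```text
t: 11.52
ee_pos: [0.5199, 0.0571, 0.2326]
orientation: [[-0.318, 0.948, 0.004], [0.948, 0.318, -0.0], [-0.001, 0.004, -1.0]]
contact_force: [-0.5, -0.0, 5.1]
width: 0.0247
```

```bash
cat > st.py <<'E'
from h import *
s=state(); R=s['orientation']; print('tcp chuck',chuck(s['ee_pos']).round(1),'z',round(s['ee_pos'][2],4),'phi',round(phi(),2),'F tool(y+,x+,down)',(R.T@s['contact_force']).round(1),'M',(R.T@s['moment']).round(2),'w',round(s['width'],4),'t',s['t'])
E
python3 st.py
```

```text
tcp chuck [34.3 38.2] z 0.2326 phi 108.53 F tool(y+,x+,down) [ 0.1 -0.4 -5.1] M [ 0.15 -0.05 -0.01] w 0.0247 t 11.525
```

Request:
{"fn": "apply_moves", "kwargs": {
  "commands": [0.0, 0, 0.001, -0.0005, 0, 0.0, 0, 0.002, -0.0005, 0, 0.0, 0, 0.003, -0.0005, 0, 0.0, 0, 0.004, -0.0005, 0]
}}

```text
t: 12.02
ee_pos: [0.5221, 0.0578, 0.2325]
orientation: [[-0.317, 0.948, 0.0], [0.948, 0.317, -0.001], [-0.001, -0.0, -1.0]]
contact_force: [-3.3, -0.4, 9.9]
width: 0.0244
```

```bash
python3 st.py
```

```text
tcp chuck [36.5 38.2] z 0.2325 phi 108.5 F tool(y+,x+,down) [ 0.7 -3.3 -9.9] M [ 0.93 -0.21 -0.01] w 0.0244 t 12.025
```

Request:
{"fn": "apply_moves", "kwargs": {
  "commands": [0.0, 0, 0, -0.0005, 0, 0.0, 0, 0, -0.001, 0, 0.0, 0, 0.001, -0.001, 0, 0.0, 0, 0.002, -0.001, 0]
}}

```text
t: 12.52
ee_pos: [0.5232, 0.0583, 0.2325]
orientation: [[-0.317, 0.948, -0.003], [0.948, 0.317, -0.001], [-0.0, -0.003, -1.0]]
contact_force: [-5.8, -3.2, 7.8]
width: 0.0247
```

```bash
python3 st.py
```

```text
tcp chuck [37.7 38.3] z 0.2325 phi 108.5 F tool(y+,x+,down) [-1.2 -6.5 -7.8] M [ 1.32 -0.35 -0.08] w 0.0247 t 12.525
```

Request:
{"fn": "apply_moves", "kwargs": {
  "commands": [0.0, 0.0015, 0, -0.0005, 0, 0.0, 0.003, 0, -0.0005, 0, 0.0, 0.0045, 0, -0.0005, 0, 0.0, 0.006, 0, -0.0005, 0]
}}

```text
t: 13.02
ee_pos: [0.5213, 0.0638, 0.2325]
orientation: [[-0.317, 0.948, -0.002], [0.948, 0.317, -0.002], [-0.001, -0.003, -1.0]]
contact_force: [-3.5, -4.9, 1.5]
width: 0.0247
```

```bash
python3 st.py
```

```text
tcp chuck [37.7 44.1] z 0.2325 phi 108.5 F tool(y+,x+,down) [-3.5 -4.9 -1.5] M [ 0.84 -0.74 -0.19] w 0.0247 t 13.025
```

Request:
{"fn": "apply_moves", "kwargs": {
  "commands": [0.0, 0.0015, 0, 0, 0, 0.0, 0.003, 0, 0, 0, 0.0, 0.004, 0, 0, 0, 0.0, 0.004, 0, 0, 0]
}}

```text
t: 13.52
ee_pos: [0.52, 0.0677, 0.2326]
orientation: [[-0.317, 0.948, -0.003], [0.948, 0.317, -0.002], [-0.001, -0.003, -1.0]]
contact_force: [-3.2, -3.9, 2.0]
width: 0.0247
```

```bash
python3 st.py
```

```text
tcp chuck [37.7 48.2] z 0.2326 phi 108.51 F tool(y+,x+,down) [-2.7 -4.2 -2. ] M [ 0.93 -0.61 -0.16] w 0.0247 t 13.525
```

Still sliding (friction only, 2.7 N); continue.

Request:
{"fn": "apply_moves", "kwargs": {
  "commands": [0.0, 0.001, 0, 0, 0, 0.0, 0.002, 0, 0, 0, 0.0, 0.003, 0, 0, 0, 0.0, 0.004, 0, 0, 0, 0.0, 0.004, 0, 0, 0]
}}

```text
t: 14.15
ee_pos: [0.5194, 0.0699, 0.2327]
orientation: [[-0.316, 0.949, -0.001], [0.949, 0.316, -0.007], [-0.007, -0.003, -1.0]]
contact_force: [-0.8, -11.3, 0.3]
width: 0.0244
```

```bash
python3 st.py
```

```text
tcp chuck [37.8 50.5] z 0.2327 phi 108.44 F tool(y+,x+,down) [-10.5  -4.4  -0.2] M [ 1.07 -1.98 -0.27] w 0.0244 t 14.15
```

Request:
{"fn": "apply_moves", "kwargs": {
  "commands": [0.0, 0, 0.001, 0, 0, 0.0, 0, 0.002, 0, 0, 0.0, -0.0003, 0.002, 0.0003, 0, 0.0, -0.0003, 0.002, 0.0003, 0, 0.0, -0.0003, 0.002, 0.0003, 0]
}}

```text
t: 14.78
ee_pos: [0.52, 0.07, 0.2326]
orientation: [[-0.316, 0.949, -0.004], [0.949, 0.316, -0.008], [-0.006, -0.006, -1.0]]
contact_force: [-7.6, -13.1, 8.8]
width: 0.0246
```

```bash
python3 st.py; python3 - <<'E'
from h import *
d=snap('side','side4'); c=snap('top','top4')
b=cv2.resize(d['color'][175:265,245:335],(580,580),interpolation=cv2.INTER_CUBIC)
cv2.imwrite('pics/crop6.png',b)
E
```

```text
tcp chuck [38.5 50.4] z 0.2326 phi 108.45 F tool(y+,x+,down) [-10.1 -11.4  -8.6] M [ 2.14 -1.81 -0.4 ] w 0.0246 t 14.775
```

View pics/crop6.png

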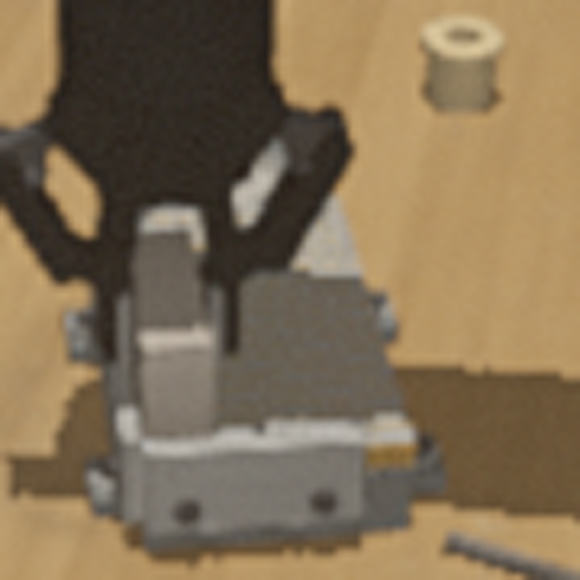

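Request:
{"fn": "apply_moves", "kwargs": {
  "commands": [0.0, 0, 0, -0.0004, -0.004, 0.0, 0, 0, -0.0004, -0.008, 0.0, 0, 0, -0.0004, -0.008, 0.0, 0, 0, -0.0004, -0.008]
}}

```text
t: 15.38
ee_pos: [0.5202, 0.0701, 0.2326]
orientation: [[-0.324, 0.946, -0.004], [0.946, 0.324, -0.008], [-0.006, -0.006, -1.0]]
contact_force: [-6.4, -12.2, 4.4]
width: 0.0248
```

```bash
python3 st.py
```

```text
tcp chuck [38.6 50.4] z 0.2326 phi 108.89 F tool(y+,x+,down) [ -9.5 -10.   -4.3] M [ 1.84 -1.86 -0.26] w 0.0248 t 15.375
```

Request:
{"fn": "apply_moves", "kwargs": {
  "commands": [0.0, 0, 0, 0, -0.004, 0.0, 0, 0, 0, -0.008, 0.0, 0, 0, 0, -0.008, 0.0, 0, 0, 0, -0.008]
}}

```text
t: 15.88
ee_pos: [0.5203, 0.0701, 0.2326]
orientation: [[-0.331, 0.944, -0.004], [0.944, 0.331, -0.007], [-0.006, -0.006, -1.0]]
contact_force: [-5.3, -12.2, 3.8]
width: 0.0243
```

```bash
python3 st.py
```

```text
tcp chuck [38.7 50.4] z 0.2326 phi 109.32 F tool(y+,x+,down) [-9.7 -9.1 -3.7] M [ 1.74 -1.84 -0.13] w 0.0243 t 15.875
```

```bash
python3 - <<'E'
from h import *
a,b=load('side0'),snap('side','side5')
for n,(u0,u1,v0,v1) in dict(vblock=(262,310,305,350),bushing=(308,326,176,194)).items(): print(n,np.abs(a['color'][v0:v1,u0:u1].astype(int)-b['color'][v0:v1,u0:u1]).mean())
d=snap('top','top5'); print('handle',rect(d,(275,330,195,245),.063,.085,.075)[0])
print(hand_in())
E
python3 st.py
```

```text
vblock 2.510030864197531
bushing 2.0318930041152266
handle ((539.6403198242188, -112.11559295654297), (15.305322647094727, 59.726261138916016), 13.90678596496582)
the job is handed in; nothing more can be done
None
the job is handed in; nothing more can be done
```

I turned the chuck handle to OFF, then put the block on the striped face and pressed it into the corner. I handed the job in at about 16 s with the fingers still holding it.

- **Handle:** it turned about 80° between the ON and OFF pictures (1.40 rad is 80.2°), and was still at OFF just before hand-in. Both angle readings were about 5° off the chuck yaw I had estimated, so I relied on the change rather than the absolute angle.
- **Block choice:** I took the larger of the two grey blocks (top-camera pixel 400, 202). The green block and the smaller grey one were left alone.
- **Corner:** the last reading showed about 9 N against the back rail and 10 N against the side rail. The block was resting on the face and gripped at 24–25 mm with 60 N. The side view showed it sitting in the corner.
- **V-block and bushing:** both looked unchanged in the before and after side pictures.
- **Where the checks disagreed:**
  - The gripper stopped about 2–3 mm further into the corner than I had calculated, which is within the calibration error plus the uncertainty in where along its length I gripped the block.
  - The tool leaned about 0.5° under the push.
  - The arm hid the block from the top camera, so that it lies flat against the back rail rests on the force and moment readings and the side view.

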